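# Feel out the free play of a marking stage and pin it at mid-play

## Task

Check the positioning stage for free play: move its carriage by the black handle gently towards the handwheel until you feel the drive nut push back, then the other way until it pushes back again, at about 5 N and never harder than 15 N. Then leave the carriage midway between those two points and press the orange lock pin fully home, without forcing it, and let go; leave the tumbler, mouse and spanner where they are.

Things in the scene. Friction and masses are not known exactly. Their poses are not given: they have to be found in the camera images.
- stage: aluminium stage base, 200 (x) x 360 (y) x 20 mm, lying flat on the table; origin at the centre of its underside. The carriage slides along the stage's own y axis; a black handwheel (56 mm across, axis along y, 35 mm up; not used) is at the +y end, 196 to 230 mm from the origin. The base is fixed to the table.
- carriage: aluminium carriage plate, 190 (x) x 200 (y) mm, on rails, its top 73 mm above the table; axes parallel to the stage's; its origin is at table height below the plate's centre. It slides along the stage's y with about 1 N of friction and stays where left; it starts within 2 mm of y = 0 of the stage.
- carriage_top (a point): centre of the carriage's top face. Under it a hidden drive nut is centred anywhere within 11 mm of the stage's y = 0: the carriage is free over a gap of 26 to 34 mm in all (both differ each time), then meets a springy push-back at each end, about 2 N per mm. Feel both ends, the handwheel's (+y) first, holding each for about a third of a second. The mid-point cannot be seen.
- handle (a point): centre of the black upright round handle that stands on the carriage, 18 mm in diameter, from 77 to 123 mm above the table, on a steel foot 30 mm across and 4 mm high; this point is 102 mm up, 45 mm from the carriage's centre towards its -x. Grip it from above.
- pin_top (a point): centre of the top face of the orange lock-pin button, 24 mm in diameter, 97 mm above the table when up and 85 mm when home, 45 mm from the carriage's centre towards its +x (90 mm from the handle). It moves with the carriage.
- lock_pin (a joint): how far the lock pin is pressed down, m: 0 up, 0.012 fully home. It slides down with about 3 N of friction and stays where it is left. It goes home only when the carriage stands within about 1.5 mm of the middle of its free gap; otherwise it strikes the solid nut after about 3 mm.
- tumbler: standing green can-shaped tumbler, 68 mm in diameter, 170 mm high, origin at the centre of its underside; bystander
- mouse: black rounded computer mouse, 100 x 58 mm, 30 mm high, origin at the centre of its underside; bystander
- spanner: steel spanner lying flat on the table, about 180 mm long; bystander

How it is judged:
By the outcome, as a careful person would: the job done as asked, in the order asked, and still so for the second after the job is handed in, with the robot touching nothing.
It also fails if it takes over 69 s, if anything falls off the work surface, if the arm or the gripper's body presses on something with over 40 N, if the wrist force passes 120 N, or if a joint passes its speed limit or range.

## Robot

A 6-joint arm with a two-finger parallel gripper is mounted at the origin on the work surface. World frame = base frame: x ahead of the robot, y to its left, z up, the work surface at z = 0. Lengths are in m, angles in degrees, forces in N, time in s.
With the tool pointing down it reaches from about 0.425 to 0.95 m from the base axis. Payload 14.7 kg.
Tool frame: the origin (TCP) lies midway between the tips of the shut fingers; the grasp point (between the pads) lies ctrl.tcp_to_grasp behind it (ctrl.tcp_to_grasp is the distance from the TCP to the grasp point, in m); z points along the fingers, y is the direction in which the jaws open and shut (so a half turn about z gives the same grasp; the last joint's range is limited). The gripper opens to 85 mm and grips with 20 to 120 N. Pads are 22 mm wide; open, the fingers measure 114 mm over their backs; the gripper's body (76 mm by 85 mm) begins 54 mm behind the grasp point. The pads swing forward as they close: fully open they stand 13 mm farther back than shut.
Start: joints at [-72.628, 27.513, 91.461, -0, 61.026, -2.67], TCP at [0.223, -0.611, 0.231] pointing down, gripper open.
Joint ranges: [-157.49, 157.49], [-46.99, 117.5], [13.45, 153.17], [-89.5, 269.5], [5.16, 153.95], [-167.48, 167.48]. Speed limits (degrees/s): [108.29, 108.29, 136.94, 172.46, 172.46, 172.46].

## Interface

Orientations are given as [roll, pitch, yaw] about the fixed x, y, z axes, in that order (R = Rz(yaw) Ry(pitch) Rx(roll)).
In Python, from rig import status, imaging, ctrl gives the robot as it stands. The module is installed in compiled form; this text tells all that it offers.
- The arm moves only by the tool send_rows, never from a script. Its argument "targets" is a list of rows, each a list of 3 entries, a list of its own where there are three numbers: the finger opening in mm, from 0 to 85.4, then the shift along the tool's x, y, z in mm, then the turn, a rotation vector about the tool's x, y, z in rad. A call has 1 to 10 rows; each row shifts and turns the commanded pose from where the row before left it, along the tool's axes as they then stand; what a row does not reach is not made up. A row lasts 1/10 s, in which the tool goes at most 50 mm and 8.59 degrees, less where a joint would pass 70% of its speed; a pose out of reach is approached as far as the arm can. A call is refused whole if a number of a shift passes 50 or a number of a turn 0.15, either way. A call with a gripper value outside its range is refused whole. The fingers move at their own pace and stop on an object; "grip_force" is the grip in N (left out, the last holds). Time passes only in rows, so rows that do not move let the fingers close. It gives the time, the measured TCP pose, the force and the opening at its end, in the units of the state.
- status.state(): the state, without advancing time (a new reading comes with each control period).
- imaging.read_camera(name): name is "side" or "top"; returns a dict with "img" (480x640x3 uint8, red, green, blue), "range_z" (480x640 float32, m along the optical axis (not along the pixel's ray), 0 where there is no reading), "fx", "fy", "cx", "cy" (pixels), "R" (3x3) and "t" (3): a world point X has camera coordinates R X + t. Camera axes: x right, y down, z forward; pixel columns grow to the right and rows downward; lengths in m; the calibration is good to about 2 mm. A picture is of the moment at which its call begins.
- ctrl.finish_job(): hands the job in, once; it reports no verdict.
The state is a dict: "t": time; "joint_pos": joint angles; "qvel": joint speeds; "effort": joint torques, N m; "ee_pos": TCP position; "ee_rot": TCP orientation; "contact_force": force on the tool from outside, world axes, zero at the start; "wrist_torque": the same for the moment, N m; "grip_width": finger opening in m.
Only numpy, scipy, OpenCV 4.12 (cv2) and the standard library are available. Lean on these libraries where they do the work, as an engineer would, in place of code of your own. Each camera call takes 0.05 s, during which the arm holds its last target.

## Working session

There is one attempt and no reset: what is moved stays moved. The work goes in short steps, Python scripts to look and compute and a tool call to move; the robot and the scene stay as the last step left them, time stands still between calls to the robot, and variables do not carry over. Pictures are saved under pics/ and viewed, and the job is handed in when it is done.

Besides the shell and the picture viewer there is one more tool, called after ">>>" as name(argument=value, ...), one argument or row to a line, values as JSON. send_rows: Moves the arm, as the interface text tells. Its arguments: {"type":"object","properties":{"targets":{"type":"array","items":{"type":"array"}},"grip_force":{"type":"number"}},"required":["targets"]}

```bash
mkdir -p pics; python3 - <<'E'
from rig import status, imaging, ctrl
import cv2,numpy as np
print(status.state(), ctrl.tcp_to_grasp)
for n in ("top","side"):
    c=imaging.read_camera(n); cv2.imwrite(f"pics/{n}0.png",c["img"][:,:,::-1])
    np.savez(f"{n}0.npz",**c); print(n,c["fx"],c["cx"],c["cy"],c["R"],c["t"])
E
```

```text
{'t': 0.0, 'joint_pos': array([-7.26285275e+01,  2.75503750e+01,  9.14963633e+01,  3.36399720e-04,
        6.10280700e+01, -2.67022472e+00]), 'qvel': array([-0.03542476, -0.11208774,  0.1151478 , -0.05329701, -0.08611111,
       -0.04534703]), 'effort': array([-2.03561372e-03, -9.50642824e+01, -4.30194104e+01, -7.03328374e-05,
        1.21375590e-02, -2.27705607e-05]), 'ee_pos': array([ 0.22264078, -0.61019757,  0.23064953]), 'ee_rot': array([-1.79925287e+02, -3.77888950e-03,  2.00415316e+01]), 'contact_force': array([ 0.47552862, -0.42351755,  0.13357667]), 'wrist_torque': array([ 0.01386104, -0.05445501, -0.04574167]), 'grip_width': 0.0851521438778842} 0.0187
top 451.29875043378115 315.006521892283 241.2964710689326 [[ 0.02258035 -0.9992092   0.03272771]
 [-0.98810083 -0.02728715 -0.15136761]
 [ 0.15214095 -0.02892034 -0.9879356 ]] [-0.00156259  0.62486852  1.05040871]
side 614.3543853536529 328.18865142836313 247.27343360429268 [[-0.96979391 -0.2438105   0.00749771]
 [-0.13776823  0.52211103 -0.84167689]
 [ 0.20129503 -0.81728607 -0.53992944]] [0.59971401 0.1448315  1.15593937]
```

View pics/top0.png

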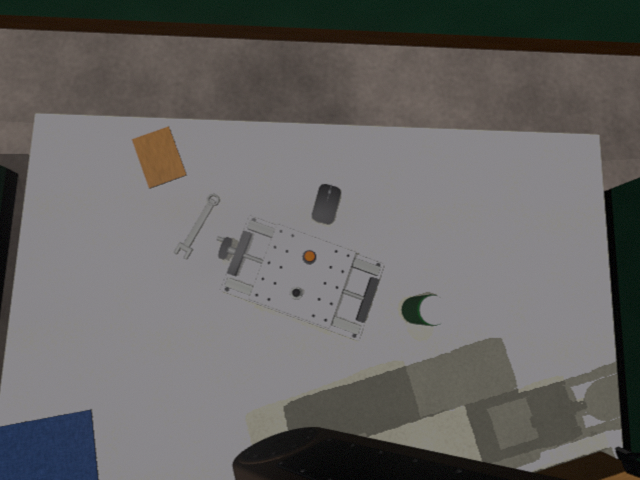

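View pics/side0.png

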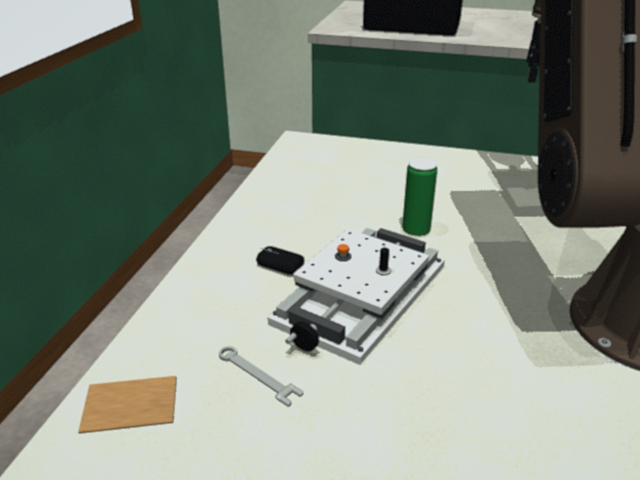

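The top view shows the handle at about (297,293), the pin at (310,257), the handwheel at (227,247), the tumbler at (420,310) and the mouse at (327,204). In the side view the pin is at (343,250) and the handle at (384,260).

```bash
cat > h.py <<'E'
import numpy as np,cv2
def ray(c,u,v):
    d=np.array([(u-c["cx"])/c["fx"],(v-c["cy"])/c["fy"],1.]);R=c["R"];return -R.T@c["t"],R.T@d
def plane(c,u,v,z):
    o,d=ray(c,u,v);return o+d*(z-o[2])/d[2]
def proj(c,X):
    p=c["R"]@X+c["t"];return p[0]/p[2]*c["fx"]+c["cx"],p[1]/p[2]*c["fy"]+c["cy"]
def tri(a,ua,b,ub):
    o1,d1=ray(a,*ua);o2,d2=ray(b,*ub)
    s=np.linalg.lstsq(np.c_[d1,-d2],o2-o1,rcond=None)[0]
    p,q=o1+s[0]*d1,o2+s[1]*d2;return (p+q)/2,np.linalg.norm(p-q)
def blobs(m,box):
    x0,y0,x1,y1=box;mm=np.zeros(m.shape,np.uint8);mm[y0:y1,x0:x1]=m[y0:y1,x0:x1]
    n,l,s,c=cv2.connectedComponentsWithStats(mm)
    return sorted([(int(s[i,4]),s[i,:4].tolist(),c[i].round(2).tolist()) for i in range(1,n)],key=lambda t:-t[0])[:4]
def orange(c):
    h=cv2.cvtColor(c["img"],cv2.COLOR_RGB2HSV);return (h[...,0]<18)&(h[...,1]>150)&(h[...,2]>90)
def dark(c): return c["img"].max(2)<75
def green(c):
    i=c["img"].astype(int);return (i[...,1]-i[...,0]>25)
E
python3 - <<'E'
from h import *
T=dict(np.load("top0.npz"));S=dict(np.load("side0.npz"))
print(blobs(orange(T),(280,230,340,280)),blobs(orange(S),(320,230,365,270)))
print("dark",blobs(dark(T),(285,280,310,305)),blobs(dark(S),(372,240,396,280)))
print("wheel",blobs(dark(T),(205,230,240,262)),"tum",blobs(green(T),(390,280,450,335)),blobs(green(S),(395,150,445,240)))
print("mouse",blobs(dark(T),(305,175,350,230)))
for n,c,b in(("top",T,(210,200,400,350)),("side",S,(260,210,450,360))):
    cv2.imwrite(f"pics/{n}z.png",cv2.resize(c["img"][b[1]:b[3],b[0]:b[2],::-1],None,fx=4,fy=4,interpolation=cv2.INTER_CUBIC)[:600,:800])
E
```

```text
[(76, [305, 252, 10, 9], [309.3, 255.89])] [(77, [338, 245, 10, 9], [342.75, 248.82])]
dark [(55, [292, 289, 9, 8], [295.95, 292.27])] [(175, [379, 248, 10, 23], [383.73, 259.31]), (18, [387, 240, 9, 3], [392.0, 240.67])]
wheel [(129, [220, 238, 12, 20], [224.95, 246.02]), (1, [220, 256, 1, 1], [220.0, 256.0])] tum [(61, [417, 297, 12, 28], [420.08, 310.92])] [(1759, [403, 166, 34, 70], [418.69, 200.72])]
mouse [(786, [313, 184, 28, 40], [326.19, 203.29])]
```

View pics/topz.png

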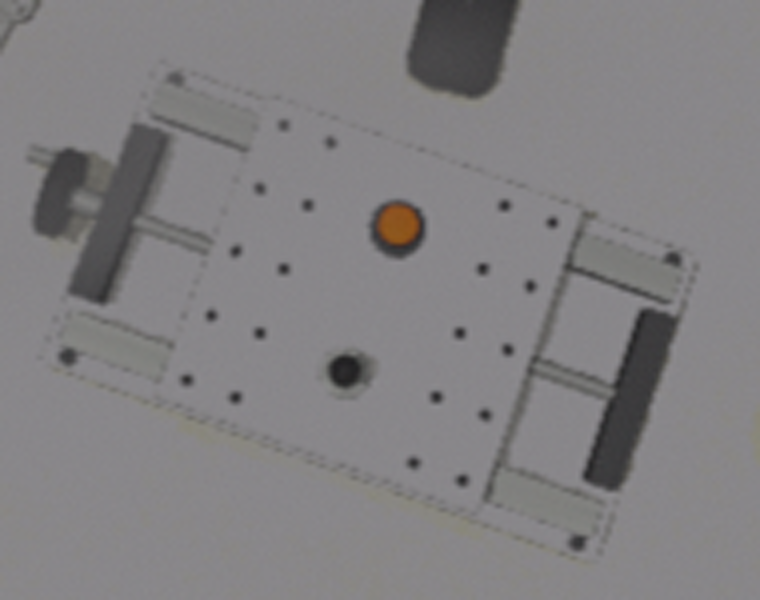

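View pics/sidez.png

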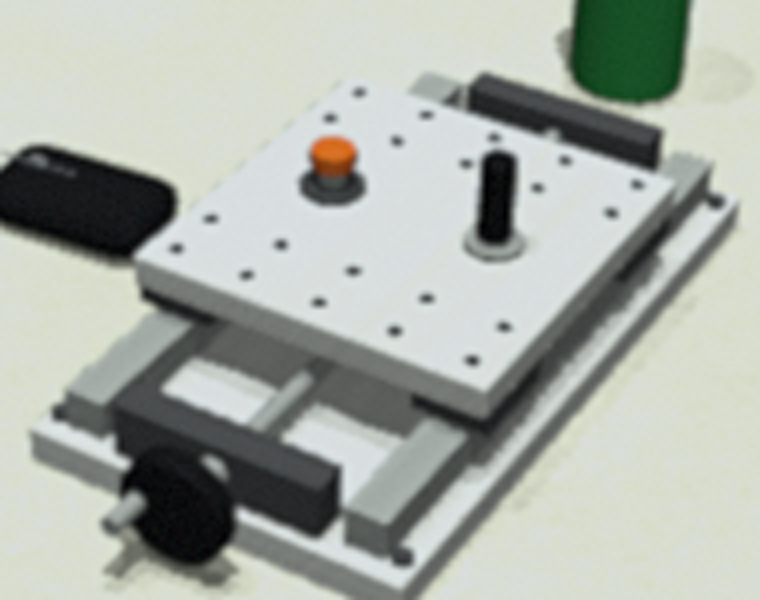

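```bash
python3 - <<'E'
from h import *
T=dict(np.load("top0.npz"));S=dict(np.load("side0.npz"))
print("pin tri",tri(T,(309.3,255.9),S,(342.75,248.8)),"plane",plane(T,309.3,255.9,.097),plane(S,342.75,248.8,.092))
print("han",tri(T,(295.95,292.27),S,(383.73,250.5)),plane(T,295.95,292.27,.121),plane(S,383.73,259.3,.1))
p=plane(T,309.3,255.9,.096);h=plane(T,295.95,292.27,.121);d=p-h
print(np.hypot(*d[:2]),"x axis deg",np.degrees(np.arctan2(d[1],d[0])))
q=[plane(T,210+u/4-.4,200+v/4-.4,.022)[:2] for u,v in((176,78),(68,356),(674,258),(577,543))]
for a,b in((2,0),(3,1)):e=q[a]-q[b];print("y axis",np.degrees(np.arctan2(-e[1],-e[0])),np.hypot(*e))
for a,b in((0,1),(2,3)):e=q[a]-q[b];print("x axis",np.degrees(np.arctan2(e[1],e[0])),np.hypot(*e))
print("stage c",np.mean(q,0), "wheel",plane(T,225,246,.05),"tum",plane(S,418.7,234,0),"mouse",plane(T,326.2,203.3,.02))
# carriage-hole directions, z=.073
H=[plane(T,210+u/4-.4,200+v/4-.4,.073)[:2] for u,v in((284,125),(187,380),(552,222),(462,480))]
for a,b in((0,1),(2,3)):e=H[a]-H[b];print("x axis holes",np.degrees(np.arctan2(e[1],e[0])),np.hypot(*e))
for a,b in((0,2),(1,3)):e=H[a]-H[b];print("y axis holes",np.degrees(np.arctan2(e[1],e[0])),np.hypot(*e))
print(np.mean(H,0))
E
```

```text
pin tri (array([0.58307799, 0.02781087, 0.0904049 ]), np.float64(0.0006856731424692526)) plane [0.58262409 0.02797091 0.097     ] [0.5822037 0.0302438 0.092    ]
han (array([0.49792237, 0.05617731, 0.11821633]), np.float64(0.0007573242551053162)) [0.49743614 0.05610809 0.121     ] [0.49691625 0.05821339 0.1       ]
0.08983450065985815 x axis deg -18.26447170205907
y axis 71.47268938408455 0.3297396377339067
y axis 71.37254543063356 0.32918460084003176
x axis -18.413527943303876 0.18371940392833797
x axis -18.586596225487053 0.1842945026014045
stage c [0.54085967 0.04091824] wheel [0.60690146 0.23068552 0.05      ] tum [ 0.45630906 -0.21592844  0.        ] mouse [ 0.72695833 -0.01281861  0.02      ]
x axis holes -18.587530712694427 0.1602863359277915
x axis holes -18.397716111390633 0.16000603595518495
y axis holes 71.45242732274002 0.16923421876959518
y axis holes 71.54720046338277 0.16976472836563536
[0.54081588 0.04244874]
```

>>> send_rows(
  targets=[
    [85, [0, 0, 0], [0, 0, 0.1344]],
    [85, [0, 0, 0], [0, 0, 0.1344]],
    [85, [0, 0, 0], [0, 0, 0.1344]],
    [85, [0, 0, 0], [0, 0, 0.1344]],
    [85, [0, 0, 0], [0, 0, 0.1344]],
    [85, [2, -40, 0], [0, 0, 0]],
    [85, [2, -40, 0], [0, 0, 0]],
    [85, [2, -40, 0], [0, 0, 0]],
    [85, [2, -40, 0], [0, 0, 0]],
    [85, [2, -40, 0], [0, 0, 0]],
  ],
  grip_force=30,
)

```text
t: 1.1
ee_pos: [0.2958, -0.4224, 0.231]
ee_rot: [-180.0, 0.0, -18.5]
contact_force: [1.4, -0.3, 0.2]
grip_width: 0.0852
```

>>> send_rows(
  targets=[
    [85, [3, -40, 0], [0, 0, 0]],
    [85, [3, -40, 0], [0, 0, 0]],
    [85, [3, -40, 0], [0, 0, 0]],
    [85, [3, -40, 0], [0, 0, 0]],
    [85, [3, -40, 0], [0, 0, 0]],
    [85, [3, -40, 0], [0, 0, 0]],
    [85, [3, -40, 0], [0, 0, 0]],
    [85, [3, -40, 0], [0, 0, 0]],
    [85, [3, -40, 0], [0, 0, 0]],
    [85, [0, 0, 0], [0, 0, 0]],
  ],
)

```text
t: 2.1
ee_pos: [0.4363, -0.0876, 0.2312]
ee_rot: [-180.0, -0.0, -18.3]
contact_force: [0.3, -0.0, 0.3]
grip_width: 0.0849
```

```bash
cat > go.py <<'E'
import sys;from rig import status
import numpy as np
from scipy.spatial.transform import Rotation as Ro
s=status.state();R=Ro.from_euler('xyz',s["ee_rot"],degrees=True).as_matrix()
t=np.array(eval(sys.argv[1]))
print(s["t"],s["ee_pos"],s["ee_rot"],"tool-shift mm",(R.T@(t-s["ee_pos"])*1e3).round(2))
G=Ro.from_euler('xyz',[180,0,-18.5],degrees=True).as_matrix()
print("rotvec to goal",Ro.from_matrix(R.T@G).as_rotvec().round(4))
f=s["contact_force"];print("F",f.round(2),"along stage y",f[:2]@[.3173,.9483],s["grip_width"])
E
python3 go.py "[.4974,.0561,.0833]"
```

```text
2.1 [ 0.43634037 -0.08758859  0.23124141] [-1.79951250e+02 -2.93341232e-03 -1.82512115e+01] tool-shift mm [  12.98 -155.46  148.07]
rotvec to goal [-0.0009 -0.      0.0043]
F [ 0.25 -0.04  0.29] along stage y 0.039734791204724014 0.08487604901510695
```

>>> send_rows(
  targets=[
    [85, [3, -39, 0], [0, 0, 0.004]],
    [85, [4, -39, 0], [0, 0, 0]],
    [85, [3, -39, 0], [0, 0, 0]],
    [85, [3, -38.5, 0], [0, 0, 0]],
    [85, [0, 0, 30], [0, 0, 0]],
    [85, [0, 0, 30], [0, 0, 0]],
    [85, [0, 0, 0], [0, 0, 0]],
    [85, [0, 0, 0], [0, 0, 0]],
  ],
)

```text
t: 2.9
ee_pos: [0.4969, 0.0516, 0.1715]
ee_rot: [180.0, 0.1, -18.7]
contact_force: [0.1, 0.8, -0.2]
grip_width: 0.0853
```

```bash
python3 go.py "[.4974,.0561,.0833]"; python3 - <<'E'
from rig import imaging
import cv2
for n in ("side",):
    c=imaging.read_camera(n); cv2.imwrite(f"pics/{n}1.png",cv2.resize(c["img"][120:360,220:460,::-1],None,fx=2.5,fy=2.5))
E
```

```text
2.9 [0.49691483 0.05161213 0.17145621] [ 1.79968177e+02  7.62651953e-02 -1.87145053e+01] tool-shift mm [-0.86 -4.46 88.15]
rotvec to goal [ 0.0006  0.0013 -0.0037]
F [ 0.12  0.78 -0.21] along stage y 0.7742649606345077 0.08534027069211948
```

View pics/side1.png

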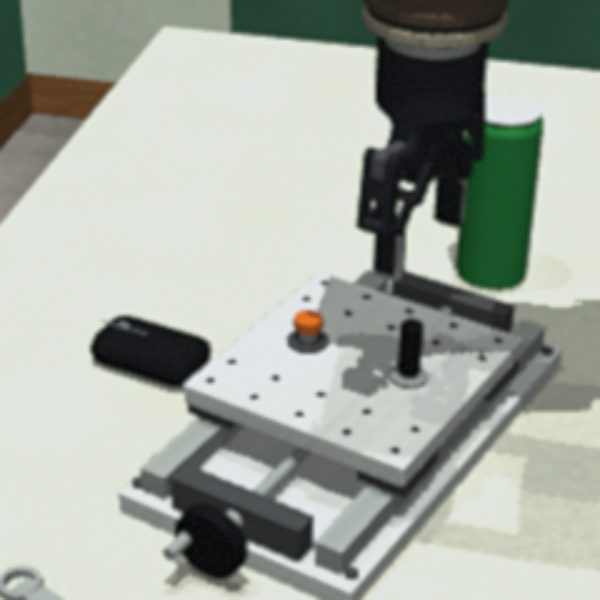

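The side picture shows the open fingers straddling the column above the handle: fingertips at zoom (390,265) and (450,215), handle at (410,345).

>>> send_rows(
  targets=[
    [85, [-0.9, -4.5, 0], [0, 0, -0.004]],
    [85, [0, 0, 22], [0, 0, 0]],
    [85, [0, 0, 22], [0, 0, 0]],
    [85, [0, 0, 22], [0, 0, 0]],
    [85, [0, 0, 16], [0, 0, 0]],
    [85, [0, 0, 6], [0, 0, 0]],
    [85, [0, 0, 0], [0, 0, 0]],
    [85, [0, 0, 0], [0, 0, 0]],
  ],
)

```text
t: 3.75
ee_pos: [0.4985, 0.0566, 0.0843]
ee_rot: [-180.0, -0.1, -18.5]
contact_force: [0.3, -0.2, 0.6]
grip_width: 0.0851
```

```bash
python3 go.py "[.4974,.0561,.0833]"; python3 - <<'E'
from rig import imaging
import cv2
for n in ("side",):
    c=imaging.read_camera(n); cv2.imwrite(f"pics/{n}2.png",cv2.resize(c["img"][200:320,310:450,::-1],None,fx=5,fy=5))
E
```

```text
3.75 [0.4985239  0.05663332 0.08430283] [-1.79969229e+02 -7.38265625e-02 -1.84670200e+01] tool-shift mm [-0.9   0.86  1.  ]
rotvec to goal [-0.0005 -0.0013  0.0006]
F [ 0.26 -0.24  0.55] along stage y -0.14321925038041658 0.08509612299439324
```

View pics/side2.png

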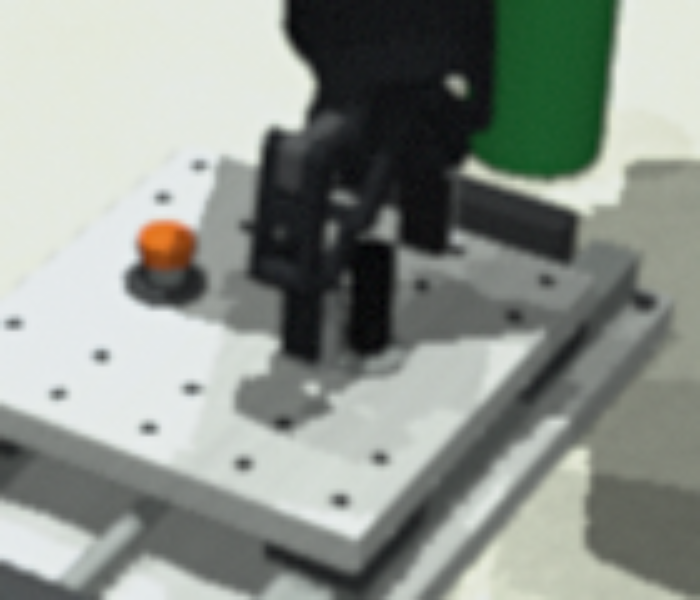

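Fingers stand on both sides of the handle (368,300 zoom), clear of the pin. Closing now.

>>> send_rows(
  targets=[
    [60, [0, 0, 0], [0, 0, 0]],
    [40, [0, 0, 0], [0, 0, 0]],
    [26, [0, 0, 0], [0, 0, 0]],
    [21, [0, 0, 0], [0, 0, 0]],
    [18, [0, 0, 0], [0, 0, 0]],
    [14, [0, 0, 0], [0, 0, 0]],
    [14, [0, 0, 0], [0, 0, 0]],
    [14, [0, 0, 0], [0, 0, 0]],
  ],
  grip_force=30,
)

```text
t: 4.6
ee_pos: [0.4978, 0.0566, 0.0834]
ee_rot: [-180.0, -0.0, -18.5]
contact_force: [-0.9, 0.6, 5.1]
grip_width: 0.017
```

>>> send_rows(
  targets=[
    [10, [0, 0, 0], [0, 0, 0]],
    [10, [0, 0, 0], [0, 0, 0]],
  ],
)

```text
t: 4.8
ee_pos: [0.4978, 0.0566, 0.0834]
ee_rot: [-180.0, -0.0, -18.5]
contact_force: [-1.7, 1.1, 6.2]
grip_width: 0.0176
```

```bash
python3 go.py "[.4974,.0561,.0833]"
```

```text
4.8 [0.49781875 0.05661166 0.08342263] [-1.79998425e+02 -4.80697649e-03 -1.84558795e+01] tool-shift mm [-0.24  0.62  0.12]
rotvec to goal [-0.     -0.0001  0.0008]
F [-1.71  1.09  6.17] along stage y 0.4931723394640232 0.01755038556529096
```

>>> send_rows(
  targets=[
    [10, [0, -1, 0], [0, 0, 0]],
    [10, [0, -1, 0], [0, 0, 0]],
    [10, [0, -1, 0], [0, 0, 0]],
    [10, [0, 0, 0], [0, 0, 0]],
  ],
)

```text
t: 5.2
ee_pos: [0.4988, 0.0595, 0.0834]
ee_rot: [-180.0, -0.0, -18.5]
contact_force: [-1.4, 1.2, 5.8]
grip_width: 0.0168
```

```bash
cat > f.py <<'E'
from rig import status
import numpy as np
s=status.state();u=np.array([.3173,.9483]);f=s["contact_force"]
print(round(s["t"],2),"s_y mm",round(float((s["ee_pos"][:2]-[.4974,.0561])@u*1e3),2),"s_x",round(float((s["ee_pos"][:2]-[.4974,.0561])@[.9483,-.3173]*1e3),2),"Fy",round(float(f[:2]@u),2),"Fx",round(float(f[:2]@[.9483,-.3173]),2),"Fz",f[2].round(2),"tq",s["wrist_torque"].round(2),s["grip_width"].round(4))
E
python3 f.py
```

```text
Traceback (most recent call last):
  File "f.py", line 4, in <module>
    print(round(s["t"],2),"s_y mm",round(float((s["ee_pos"][:2]-[.4974,.0561])@u*1e3),2),"s_x",round(float((s["ee_pos"][:2]-[.4974,.0561])@[.9483,-.3173]*1e3),2),"Fy",round(float(f[:2]@u),2),"Fx",round(float(f[:2]@[.9483,-.3173]),2),"Fz",f[2].round(2),"tq",s["wrist_torque"].round(2),s["grip_width"].round(4))
                                                                                                                                                                                                                                                                                            ^^^^^^^^^^^^^^^^^^^^^
AttributeError: 'float' object has no attribute 'round'
```

```bash
sed -i 's/s\["grip_width"\].round(4)/round(s["grip_width"],4)/' f.py; python3 f.py
```

```text
5.2 s_y mm 3.69 s_x 0.22 Fy 0.67 Fx -1.7 Fz 5.77 tq [0.13 0.21 0.01] 0.0168
```

>>> send_rows(
  targets=[
    [10, [0, -1, 0], [0, 0, 0]],
    [10, [0, -1, 0], [0, 0, 0]],
    [10, [0, -1, 0], [0, 0, 0]],
  ],
)

```text
t: 5.5
ee_pos: [0.4997, 0.0623, 0.0834]
ee_rot: [180.0, -0.0, -18.5]
contact_force: [-0.7, -0.8, 5.7]
grip_width: 0.0168
```

```bash
python3 f.py
```

```text
5.5 s_y mm 6.59 s_x 0.23 Fy -1.0 Fx -0.43 Fz 5.67 tq [-0.07  0.23  0.03] 0.0168
```

>>> send_rows(
  targets=[
    [10, [0, -1, 0], [0, 0, 0]],
    [10, [0, -1, 0], [0, 0, 0]],
    [10, [0, -1, 0], [0, 0, 0]],
  ],
)

```text
t: 5.8
ee_pos: [0.5007, 0.0651, 0.0834]
ee_rot: [180.0, -0.0, -18.5]
contact_force: [-0.7, -0.4, 6.5]
grip_width: 0.0169
```

```bash
python3 f.py
```

```text
5.8 s_y mm 9.57 s_x 0.23 Fy -0.6 Fx -0.52 Fz 6.54 tq [-0.08  0.19 -0.02] 0.0169
```

>>> send_rows(
  targets=[
    [10, [0, -1, 0], [0, 0, 0]],
    [10, [0, -1, 0], [0, 0, 0]],
    [10, [0, -1, 0], [0, 0, 0]],
  ],
)

```text
t: 6.1
ee_pos: [0.5016, 0.068, 0.0834]
ee_rot: [180.0, -0.0, -18.5]
contact_force: [-1.5, -0.4, 6.2]
grip_width: 0.0171
```

```bash
python3 f.py
```

```text
6.1 s_y mm 12.58 s_x 0.22 Fy -0.86 Fx -1.35 Fz 6.24 tq [-0.09  0.15  0.04] 0.0171
```

>>> send_rows(
  targets=[
    [10, [0, -1, 0], [0, 0, 0]],
    [10, [0, -1, 0], [0, 0, 0]],
    [10, [0, -1, 0], [0, 0, 0]],
  ],
)

```text
t: 6.4
ee_pos: [0.5025, 0.0708, 0.0834]
ee_rot: [180.0, -0.0, -18.5]
contact_force: [-1.7, -1.3, 5.1]
grip_width: 0.0173
```

```bash
python3 f.py
```

```text
6.4 s_y mm 15.58 s_x 0.2 Fy -1.77 Fx -1.2 Fz 5.13 tq [-0.12  0.23  0.02] 0.0173
```

>>> send_rows(
  targets=[
    [10, [0, -1, 0], [0, 0, 0]],
    [10, [0, 0, 0], [0, 0, 0]],
  ],
)

```text
t: 6.6
ee_pos: [0.5029, 0.0719, 0.0834]
ee_rot: [-180.0, -0.0, -18.5]
contact_force: [-0.1, 1.2, 5.8]
grip_width: 0.0167
```

```bash
python3 f.py
```

```text
6.6 s_y mm 16.7 s_x 0.23 Fy 1.1 Fx -0.44 Fz 5.8 tq [0.12 0.16 0.  ] 0.0167
```

>>> send_rows(
  targets=[
    [10, [0, -1, 0], [0, 0, 0]],
    [10, [0, 0, 0], [0, 0, 0]],
  ],
)

```text
t: 6.8
ee_pos: [0.5033, 0.0728, 0.0834]
ee_rot: [-180.0, -0.0, -18.5]
contact_force: [-0.5, 1.0, 6.0]
grip_width: 0.0171
```

```bash
python3 f.py
```

```text
6.8 s_y mm 17.7 s_x 0.25 Fy 0.8 Fx -0.82 Fz 5.99 tq [0.11 0.16 0.02] 0.0171
```

>>> send_rows(
  targets=[
    [10, [0, -1, 0], [0, 0, 0]],
    [10, [0, -1, 0], [0, 0, 0]],
  ],
)

```text
t: 7.0
ee_pos: [0.5038, 0.0746, 0.0834]
ee_rot: [180.0, -0.0, -18.5]
contact_force: [-0.9, -0.6, 5.7]
grip_width: 0.0173
```

```bash
python3 f.py
```

```text
7.0 s_y mm 19.56 s_x 0.24 Fy -0.84 Fx -0.7 Fz 5.73 tq [-0.11  0.22 -0.02] 0.0173
```

>>> send_rows(
  targets=[
    [10, [0, -1, 0], [0, 0, 0]],
    [10, [0, -1, 0], [0, 0, 0]],
  ],
)

```text
t: 7.2
ee_pos: [0.5045, 0.0765, 0.0834]
ee_rot: [180.0, -0.0, -18.5]
contact_force: [-0.8, -1.2, 5.7]
grip_width: 0.0171
```

```bash
python3 f.py
```

```text
7.2 s_y mm 21.58 s_x 0.24 Fy -1.37 Fx -0.41 Fz 5.65 tq [-0.09  0.19 -0.01] 0.0171
```

>>> send_rows(
  targets=[
    [10, [0, -1, 0], [0, 0, 0]],
    [10, [0, -1, 0], [0, 0, 0]],
  ],
)

```text
t: 7.4
ee_pos: [0.5051, 0.0784, 0.0834]
ee_rot: [180.0, 0.0, -18.5]
contact_force: [-1.3, -0.8, 5.8]
grip_width: 0.0173
```

```bash
python3 f.py
```

```text
7.4 s_y mm 23.57 s_x 0.18 Fy -1.2 Fx -0.97 Fz 5.78 tq [-0.13  0.14 -0.04] 0.0173
```

>>> send_rows(
  targets=[
    [10, [0, -1, 0], [0, 0, 0]],
    [10, [0, -1, 0], [0, 0, 0]],
  ],
)

```text
t: 7.6
ee_pos: [0.5057, 0.0802, 0.0834]
ee_rot: [180.0, 0.0, -18.5]
contact_force: [-1.3, -3.2, 6.7]
grip_width: 0.0168
```

```bash
python3 f.py
```

```text
7.6 s_y mm 25.48 s_x 0.2 Fy -3.5 Fx -0.24 Fz 6.71 tq [-0.55  0.21 -0.01] 0.0168
```

>>> send_rows(
  targets=[
    [10, [0, -0.5, 0], [0, 0, 0]],
    [10, [0, -0.4, 0], [0, 0, 0]],
  ],
)

```text
t: 7.8
ee_pos: [0.5059, 0.0809, 0.0834]
ee_rot: [180.0, 0.0, -18.5]
contact_force: [-2.1, -5.0, 6.8]
grip_width: 0.0173
```

```bash
python3 f.py
```

```text
7.8 s_y mm 26.24 s_x 0.15 Fy -5.46 Fx -0.42 Fz 6.84 tq [-0.64  0.23 -0.04] 0.0173
```

>>> send_rows(
  targets=[
    [10, [0, 0, 0], [0, 0, 0]],
    [10, [0, 0, 0], [0, 0, 0]],
  ],
)

```text
t: 8.0
ee_pos: [0.5059, 0.0809, 0.0834]
ee_rot: [180.0, 0.0, -18.5]
contact_force: [-1.4, -4.4, 5.6]
grip_width: 0.017
```

```bash
python3 f.py
```

```text
8.0 s_y mm 26.27 s_x 0.21 Fy -4.61 Fx 0.03 Fz 5.64 tq [-0.44  0.26  0.  ] 0.017
```

>>> send_rows(
  targets=[
    [10, [0, -0.2, 0], [0, 0, 0]],
    [10, [0, 0, 0], [0, 0, 0]],
  ],
)

```text
t: 8.2
ee_pos: [0.506, 0.0811, 0.0834]
ee_rot: [180.0, 0.0, -18.5]
contact_force: [-2.5, -4.2, 6.8]
grip_width: 0.0172
```

```bash
python3 f.py
```

```text
8.2 s_y mm 26.4 s_x 0.19 Fy -4.79 Fx -1.08 Fz 6.8 tq [-0.61  0.22  0.02] 0.0172
```

>>> send_rows(
  targets=[
    [10, [0, 0, 0], [0, 0, 0]],
    [10, [0, 0, 0], [0, 0, 0]],
  ],
)

```text
t: 8.4
ee_pos: [0.506, 0.0811, 0.0834]
ee_rot: [180.0, 0.0, -18.5]
contact_force: [-1.3, -3.9, 7.0]
grip_width: 0.0174
```

```bash
python3 f.py
```

```text
8.4 s_y mm 26.4 s_x 0.22 Fy -4.1 Fx -0.02 Fz 6.96 tq [-0.6   0.25 -0.02] 0.0174
```

>>> send_rows(
  targets=[
    [10, [0, 0, 0], [0, 0, 0]],
    [10, [0, 0, 0], [0, 0, 0]],
  ],
)

```text
t: 8.6
ee_pos: [0.506, 0.0811, 0.0834]
ee_rot: [180.0, 0.0, -18.5]
contact_force: [-1.2, -2.9, 7.1]
grip_width: 0.0173
```

```bash
python3 f.py
```

```text
8.6 s_y mm 26.41 s_x 0.19 Fy -3.18 Fx -0.25 Fz 7.05 tq [-0.59  0.22  0.01] 0.0173
```

>>> send_rows(
  targets=[
    [10, [0, -0.5, 0], [0, 0, 0]],
    [10, [0, -0.2, 0], [0, 0, 0]],
  ],
)

```text
t: 8.8
ee_pos: [0.5062, 0.0817, 0.0834]
ee_rot: [180.0, 0.0, -18.5]
contact_force: [-2.1, -4.9, 6.6]
grip_width: 0.0174
```

```bash
python3 f.py
```

```text
8.8 s_y mm 27.01 s_x 0.2 Fy -5.34 Fx -0.46 Fz 6.64 tq [-0.89  0.23 -0.03] 0.0174
```

>>> send_rows(
  targets=[
    [10, [0, 0, 0], [0, 0, 0]],
  ],
)

```text
t: 8.9
ee_pos: [0.5061, 0.0817, 0.0834]
ee_rot: [180.0, 0.0, -18.5]
contact_force: [-1.7, -5.9, 5.6]
grip_width: 0.0176
```

```bash
python3 f.py
```

```text
8.9 s_y mm 27.02 s_x 0.17 Fy -6.12 Fx 0.26 Fz 5.6 tq [-0.81  0.25  0.06] 0.0176
```

>>> send_rows(
  targets=[
    [10, [0, 0, 0], [0, 0, 0]],
  ],
)

```text
t: 9.0
ee_pos: [0.5061, 0.0817, 0.0834]
ee_rot: [180.0, 0.0, -18.5]
contact_force: [-2.7, -5.0, 7.2]
grip_width: 0.0173
```

```bash
python3 f.py
```

```text
9.0 s_y mm 27.03 s_x 0.16 Fy -5.57 Fx -0.97 Fz 7.21 tq [-0.76  0.3   0.03] 0.0173
```

>>> send_rows(
  targets=[
    [10, [0, 0, 0], [0, 0, 0]],
  ],
)

```text
t: 9.1
ee_pos: [0.5061, 0.0817, 0.0834]
ee_rot: [180.0, 0.0, -18.5]
contact_force: [-2.4, -4.9, 6.7]
grip_width: 0.0171
```

```bash
python3 f.py
```

```text
9.1 s_y mm 27.04 s_x 0.17 Fy -5.44 Fx -0.7 Fz 6.74 tq [-0.76  0.3   0.01] 0.0171
```

>>> send_rows(
  targets=[
    [10, [0, 0, 0], [0, 0, 0]],
  ],
)

```text
t: 9.2
ee_pos: [0.5061, 0.0817, 0.0834]
ee_rot: [180.0, 0.0, -18.5]
contact_force: [-1.8, -5.1, 7.5]
grip_width: 0.0174
```

```bash
python3 f.py
```

```text
9.2 s_y mm 27.01 s_x 0.17 Fy -5.41 Fx -0.09 Fz 7.51 tq [-0.71  0.22 -0.01] 0.0174
```

>>> send_rows(
  targets=[
    [10, [0, 1, 0], [0, 0, 0]],
    [10, [0, 2, 0], [0, 0, 0]],
    [10, [0, 3, 0], [0, 0, 0]],
    [10, [0, 3, 0], [0, 0, 0]],
    [10, [0, 3, 0], [0, 0, 0]],
    [10, [0, 3, 0], [0, 0, 0]],
    [10, [0, 3, 0], [0, 0, 0]],
    [10, [0, 2, 0], [0, 0, 0]],
    [10, [0, 2, 0], [0, 0, 0]],
    [10, [0, 1, 0], [0, 0, 0]],
  ],
)

```text
t: 10.2
ee_pos: [0.499, 0.0602, 0.0834]
ee_rot: [-180.0, -0.0, -18.5]
contact_force: [-0.6, 1.3, 5.3]
grip_width: 0.0173
```

```bash
python3 f.py
```

```text
10.2 s_y mm 4.38 s_x 0.27 Fy 1.02 Fx -0.95 Fz 5.34 tq [0.16 0.19 0.03] 0.0173
```

>>> send_rows(
  targets=[
    [10, [0, 1, 0], [0, 0, 0]],
    [10, [0, 1, 0], [0, 0, 0]],
    [10, [0, 1, 0], [0, 0, 0]],
  ],
)

```text
t: 10.5
ee_pos: [0.4981, 0.0574, 0.0834]
ee_rot: [-180.0, -0.0, -18.5]
contact_force: [-1.0, 2.0, 5.4]
grip_width: 0.0171
```

```bash
python3 f.py
```

```text
10.5 s_y mm 1.48 s_x 0.25 Fy 1.6 Fx -1.58 Fz 5.36 tq [ 0.23  0.13 -0.01] 0.0171
```

>>> send_rows(
  targets=[
    [10, [0, 1, 0], [0, 0, 0]],
    [10, [0, 1, 0], [0, 0, 0]],
  ],
)

```text
t: 10.7
ee_pos: [0.4975, 0.0555, 0.0834]
ee_rot: [-180.0, -0.0, -18.5]
contact_force: [-0.9, 1.7, 5.5]
grip_width: 0.0171
```

```bash
python3 f.py
```

```text
10.7 s_y mm -0.53 s_x 0.26 Fy 1.31 Fx -1.44 Fz 5.52 tq [ 0.2   0.15 -0.05] 0.0171
```

>>> send_rows(
  targets=[
    [10, [0, 1, 0], [0, 0, 0]],
    [10, [0, 1, 0], [0, 0, 0]],
  ],
)

```text
t: 10.9
ee_pos: [0.4968, 0.0536, 0.0834]
ee_rot: [-180.0, -0.0, -18.5]
contact_force: [-1.2, 1.6, 5.1]
grip_width: 0.0174
```

```bash
python3 f.py
```

```text
10.9 s_y mm -2.52 s_x 0.23 Fy 1.16 Fx -1.62 Fz 5.09 tq [ 0.25  0.17 -0.03] 0.0174
```

>>> send_rows(
  targets=[
    [10, [0, 1, 0], [0, 0, 0]],
    [10, [0, 1, 0], [0, 0, 0]],
  ],
)

```text
t: 11.1
ee_pos: [0.4962, 0.0517, 0.0834]
ee_rot: [-180.0, -0.0, -18.5]
contact_force: [-0.6, 2.1, 5.2]
grip_width: 0.0174
```

```bash
python3 f.py
```

```text
11.1 s_y mm -4.53 s_x 0.26 Fy 1.75 Fx -1.24 Fz 5.21 tq [0.2  0.18 0.02] 0.0174
```

>>> send_rows(
  targets=[
    [10, [0, 1, 0], [0, 0, 0]],
    [10, [0, 0.5, 0], [0, 0, 0]],
  ],
)

```text
t: 11.3
ee_pos: [0.4957, 0.0503, 0.0834]
ee_rot: [-180.0, -0.0, -18.5]
contact_force: [0.2, 1.2, 5.1]
grip_width: 0.0171
```

```bash
python3 f.py
```

```text
11.3 s_y mm -6.06 s_x 0.28 Fy 1.24 Fx -0.19 Fz 5.07 tq [0.21 0.14 0.05] 0.0171
```

>>> send_rows(
  targets=[
    [10, [0, 1, 0], [0, 0, 0]],
    [10, [0, 0.5, 0], [0, 0, 0]],
  ],
)

```text
t: 11.5
ee_pos: [0.4953, 0.0489, 0.0834]
ee_rot: [-180.0, -0.0, -18.5]
contact_force: [-1.6, 2.1, 5.0]
grip_width: 0.0171
```

```bash
python3 f.py
```

```text
11.5 s_y mm -7.55 s_x 0.26 Fy 1.54 Fx -2.16 Fz 4.99 tq [ 0.21  0.18 -0.03] 0.0171
```

>>> send_rows(
  targets=[
    [10, [0, 1, 0], [0, 0, 0]],
    [10, [0, 0.5, 0], [0, 0, 0]],
  ],
)

```text
t: 11.7
ee_pos: [0.4948, 0.0475, 0.0834]
ee_rot: [-180.0, -0.0, -18.5]
contact_force: [-0.9, 4.0, 5.3]
grip_width: 0.0175
```

```bash
python3 f.py
```

```text
11.7 s_y mm -8.94 s_x 0.25 Fy 3.47 Fx -2.1 Fz 5.31 tq [0.53 0.16 0.07] 0.0175
```

>>> send_rows(
  targets=[
    [10, [0, 0.6, 0], [0, 0, 0]],
    [10, [0, 0.5, 0], [0, 0, 0]],
  ],
)

```text
t: 11.9
ee_pos: [0.4945, 0.0466, 0.0834]
ee_rot: [-180.0, -0.0, -18.5]
contact_force: [-1.6, 6.1, 5.2]
grip_width: 0.0171
```

```bash
python3 f.py
```

```text
11.9 s_y mm -9.93 s_x 0.31 Fy 5.25 Fx -3.47 Fz 5.23 tq [ 0.78  0.14 -0.06] 0.0171
```

>>> send_rows(
  targets=[
    [10, [0, 0, 0], [0, 0, 0]],
  ],
)

```text
t: 12.0
ee_pos: [0.4945, 0.0466, 0.0834]
ee_rot: [-180.0, -0.0, -18.5]
contact_force: [-0.8, 3.8, 5.6]
grip_width: 0.0171
```

```bash
python3 f.py
```

```text
12.0 s_y mm -9.97 s_x 0.28 Fy 3.38 Fx -1.93 Fz 5.56 tq [0.56 0.12 0.04] 0.0171
```

>>> send_rows(
  targets=[
    [10, [0, 0, 0], [0, 0, 0]],
  ],
)

```text
t: 12.1
ee_pos: [0.4945, 0.0466, 0.0834]
ee_rot: [-180.0, -0.0, -18.5]
contact_force: [-1.0, 3.9, 4.9]
grip_width: 0.0174
```

```bash
python3 f.py
```

```text
12.1 s_y mm -9.96 s_x 0.27 Fy 3.42 Fx -2.22 Fz 4.86 tq [ 0.56  0.17 -0.01] 0.0174
```

>>> send_rows(
  targets=[
    [10, [0, 0.5, 0], [0, 0, 0]],
    [10, [0, 0.4, 0], [0, 0, 0]],
  ],
)

```text
t: 12.3
ee_pos: [0.4943, 0.0459, 0.0834]
ee_rot: [-180.0, -0.0, -18.5]
contact_force: [0.0, 6.5, 4.3]
grip_width: 0.0171
```

```bash
python3 f.py
```

```text
12.3 s_y mm -10.71 s_x 0.28 Fy 6.15 Fx -2.05 Fz 4.25 tq [ 1.02  0.08 -0.04] 0.0171
```

>>> send_rows(
  targets=[
    [10, [0, 0, 0], [0, 0, 0]],
  ],
)

```text
t: 12.4
ee_pos: [0.4942, 0.0458, 0.0834]
ee_rot: [-180.0, -0.0, -18.5]
contact_force: [-0.8, 5.3, 5.2]
grip_width: 0.0174
```

```bash
python3 f.py
```

```text
12.4 s_y mm -10.76 s_x 0.28 Fy 4.72 Fx -2.44 Fz 5.25 tq [ 0.83  0.05 -0.07] 0.0174
```

>>> send_rows(
  targets=[
    [10, [0, 0, 0], [0, 0, 0]],
  ],
)

```text
t: 12.5
ee_pos: [0.4943, 0.0458, 0.0834]
ee_rot: [-180.0, -0.0, -18.5]
contact_force: [-1.0, 6.4, 5.1]
grip_width: 0.0174
```

```bash
python3 f.py
```

```text
12.5 s_y mm -10.77 s_x 0.29 Fy 5.78 Fx -2.97 Fz 5.13 tq [ 0.83  0.1  -0.01] 0.0174
```

>>> send_rows(
  targets=[
    [10, [0, 0, 0], [0, 0, 0]],
  ],
)

```text
t: 12.6
ee_pos: [0.4943, 0.0458, 0.0834]
ee_rot: [-180.0, -0.0, -18.5]
contact_force: [0.0, 4.8, 5.4]
grip_width: 0.0172
```

```bash
python3 f.py
```

```text
12.6 s_y mm -10.76 s_x 0.3 Fy 4.51 Fx -1.5 Fz 5.44 tq [ 0.87  0.07 -0.02] 0.0172
```

>>> send_rows(
  targets=[
    [10, [0, 0, 0], [0, 0, 0]],
  ],
)

```text
t: 12.7
ee_pos: [0.4942, 0.0458, 0.0834]
ee_rot: [-180.0, -0.0, -18.5]
contact_force: [-0.9, 5.9, 4.2]
grip_width: 0.0173
```

```bash
python3 f.py
```

```text
12.7 s_y mm -10.73 s_x 0.26 Fy 5.32 Fx -2.73 Fz 4.2 tq [0.83 0.1  0.01] 0.0173
```

>>> send_rows(
  targets=[
    [10, [0, -1, 0], [0, 0, 0]],
    [10, [0, -2, 0], [0, 0, 0]],
    [10, [0, -3, 0], [0, 0, 0]],
    [10, [0, -3, 0], [0, 0, 0]],
    [10, [0, -3, 0], [0, 0, 0]],
    [10, [0, -3, 0], [0, 0, 0]],
    [10, [0, -2, 0], [0, 0, 0]],
    [10, [0, -1, 0], [0, 0, 0]],
    [10, [0, -0.7, 0], [0, 0, 0]],
    [10, [0, 0, 0], [0, 0, 0]],
  ],
)

```text
t: 13.7
ee_pos: [0.5001, 0.0633, 0.0834]
ee_rot: [-180.0, -0.0, -18.5]
contact_force: [-1.6, 1.8, 6.4]
grip_width: 0.017
```

>>> send_rows(
  targets=[
    [10, [0, 0, 0], [0, 0, 0]],
  ],
)

```text
t: 13.8
ee_pos: [0.5001, 0.0633, 0.0834]
ee_rot: [-180.0, -0.0, -18.5]
contact_force: [-0.6, 1.1, 5.4]
grip_width: 0.0172
```

```bash
python3 f.py
```

```text
13.8 s_y mm 7.69 s_x 0.25 Fy 0.87 Fx -0.89 Fz 5.43 tq [0.17 0.2  0.03] 0.0172
```

>>> send_rows(
  targets=[
    [10, [0, -0.45, 0], [0, 0, 0]],
    [10, [0, 0, 0], [0, 0, 0]],
    [10, [0, 0, 0], [0, 0, 0]],
  ],
)

```text
t: 14.1
ee_pos: [0.5002, 0.0636, 0.0834]
ee_rot: [-180.0, -0.0, -18.5]
contact_force: [-1.9, 1.1, 6.7]
grip_width: 0.0173
```

```bash
python3 f.py
```

```text
14.1 s_y mm 8.03 s_x 0.24 Fy 0.42 Fx -2.09 Fz 6.68 tq [0.06 0.19 0.02] 0.0173
```

>>> send_rows(
  targets=[
    [22, [0, 0, 0], [0, 0, 0]],
    [30, [0, 0, 0], [0, 0, 0]],
    [45, [0, 0, 0], [0, 0, 0]],
    [60, [0, 0, 0], [0, 0, 0]],
    [60, [0, 0, 0], [0, 0, 0]],
    [60, [0, 0, -15], [0, 0, 0]],
    [60, [0, 0, -25], [0, 0, 0]],
    [60, [0, 0, -25], [0, 0, 0]],
    [60, [0, 0, -20], [0, 0, 0]],
    [60, [0, 0, 0], [0, 0, 0]],
  ],
)

```text
t: 15.1
ee_pos: [0.5016, 0.0638, 0.1707]
ee_rot: [-179.9, -0.2, -18.5]
contact_force: [0.3, 0.2, 0.5]
grip_width: 0.0601
```

```bash
python3 f.py; python3 go.py "[.5002,.0636,.1500]"; python3 - <<'E'
from rig import imaging
from h import *
T=imaging.read_camera("top");S=imaging.read_camera("side")
for n,c in(("top",T),("side",S)):
    cv2.imwrite(f"pics/{n}3.png",c["img"][:,:,::-1])
bt=blobs(orange(T),(270,220,345,290));bs=blobs(orange(S),(310,230,375,280));print(bt,bs)
if bs:print(plane(S,*bs[0][2],.092))
if bt:print(plane(T,*bt[0][2],.097))
E
```

```text
15.1 s_y mm 8.61 s_x 1.59 Fy 0.25 Fx 0.27 Fz 0.45 tq [0.03 0.   0.02] 0.0601
15.1 [0.50164396 0.06375704 0.1706902 ] [-179.91086868   -0.21814414  -18.4614438 ] tool-shift mm [-1.4   0.64 20.68]
rotvec to goal [-0.0016 -0.0038  0.0007]
F [0.34 0.15 0.45] along stage y 0.24915958477825728 0.060114662565878996
[] [(81, [336, 247, 10, 9], [340.65, 250.99])]
[0.58438521 0.03892672 0.092     ]
```

View pics/side3.png

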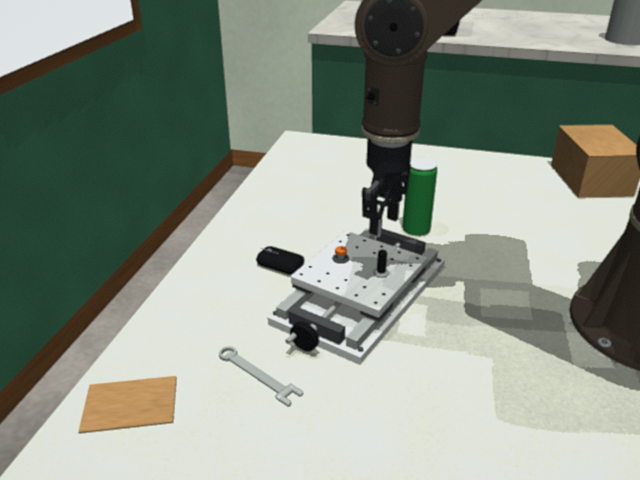

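>>> send_rows(
  targets=[
    [40, [22, 0, 0], [0, 0, 0]],
    [20, [22, 0, 0], [0, 0, 0]],
    [0, [22, 0, 0], [0, 0, 0]],
    [0, [22.5, 0, 0], [0, 0, 0]],
    [0, [0, 0, 15], [0, 0, 0]],
    [0, [0, 0, 15], [0, 0, 0]],
    [0, [0, 0, 5], [0, 0, 0]],
    [0, [0, 0, 0], [0, 0, 0]],
    [0, [0, 0, 0], [0, 0, 0]],
  ],
)

```text
t: 16.1
ee_pos: [0.584, 0.0357, 0.1333]
ee_rot: [180.0, 0.0, -18.5]
contact_force: [-0.7, 0.1, -0.1]
grip_width: -0.0001
```

```bash
python3 f.py; python3 go.py "[.5852,.0352,.1]"; python3 - <<'E'
from rig import imaging
from h import *
S=imaging.read_camera("side")
cv2.imwrite("pics/side4.png",cv2.resize(S["img"][200:320,290:430,::-1],None,fx=5,fy=5))
E
```

```text
16.1 s_y mm 8.13 s_x 88.63 Fy -0.11 Fx -0.7 Fz -0.14 tq [ 0.02 -0.08  0.  ] -0.0001
16.1 [0.58403131 0.03568369 0.13328624] [ 1.79993287e+02  2.12933672e-02 -1.84571183e+01] tool-shift mm [ 1.27  0.08 33.29]
rotvec to goal [0.0001 0.0004 0.0007]
F [-0.7   0.11 -0.14] along stage y -0.11356856169248553 -7.402199499881633e-05
```

View pics/side4.png

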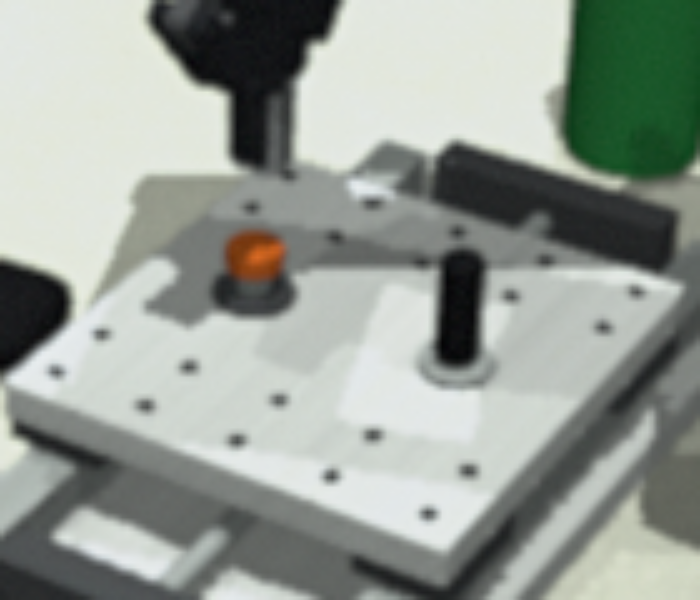

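Shut fingers are above the button: tips at zoom (262,170), button at (256,252). Descending slowly.

>>> send_rows(
  targets=[
    [0, [1, 0, 10], [0, 0, 0]],
    [0, [0, 0, 12], [0, 0, 0]],
    [0, [0, 0, 6], [0, 0, 0]],
    [0, [0, 0, 3], [0, 0, 0]],
    [0, [0, 0, 0], [0, 0, 0]],
    [0, [0, 0, 0], [0, 0, 0]],
  ],
)

```text
t: 16.75
ee_pos: [0.5851, 0.0353, 0.1023]
ee_rot: [-180.0, -0.0, -18.5]
contact_force: [0.7, 0.4, 0.4]
grip_width: 0.0003
```

```bash
python3 f.py; python3 go.py "[.5852,.0352,.085]"
```

```text
16.75 s_y mm 8.12 s_x 89.8 Fy 0.57 Fx 0.52 Fz 0.37 tq [-0.01  0.03 -0.03] 0.0003
16.75 [0.58514139 0.0353059  0.10233236] [-1.79998905e+02 -1.88450875e-03 -1.84658080e+01] tool-shift mm [ 0.09  0.08 17.33]
rotvec to goal [-0.     -0.      0.0006]
F [0.68 0.38 0.37] along stage y 0.5704520520929286 0.0002783155199951411
```

Down to 97, then through the first 3 mm.

>>> send_rows(
  targets=[
    [0, [0, 0, 2], [0, 0, 0]],
    [0, [0, 0, 2], [0, 0, 0]],
    [0, [0, 0, 1], [0, 0, 0]],
    [0, [0, 0, 1], [0, 0, 0]],
    [0, [0, 0, 1], [0, 0, 0]],
  ],
)

```text
t: 17.25
ee_pos: [0.585, 0.0353, 0.0953]
ee_rot: [-180.0, -0.0, -18.5]
contact_force: [-0.3, 0.1, 2.7]
grip_width: -0.0004
```

>>> send_rows(
  targets=[
    [0, [0, 0, 1], [0, 0, 0]],
    [0, [0, 0, 0.5], [0, 0, 0]],
  ],
)

```text
t: 17.45
ee_pos: [0.585, 0.0353, 0.0937]
ee_rot: [180.0, 0.0, -18.5]
contact_force: [-0.5, 0.1, 2.1]
grip_width: 0.0003
```

```bash
python3 f.py
```

```text
17.45 s_y mm 8.1 s_x 89.68 Fy -0.02 Fx -0.49 Fz 2.15 tq [-0.06  0.09  0.03] 0.0003
```

>>> send_rows(
  targets=[
    [0, [0, 0, 0.5], [0, 0, 0]],
    [0, [0, 0, 0.5], [0, 0, 0]],
  ],
)

```text
t: 17.65
ee_pos: [0.585, 0.0353, 0.0928]
ee_rot: [180.0, 0.0, -18.5]
contact_force: [-0.5, -0.8, 1.6]
grip_width: 0.0002
```

>>> send_rows(
  targets=[
    [0, [0, 0, 0.5], [0, 0, 0]],
    [0, [0, 0, 0.5], [0, 0, 0]],
  ],
)

```text
t: 17.85
ee_pos: [0.5851, 0.0353, 0.0918]
ee_rot: [-180.0, -0.0, -18.5]
contact_force: [-0.7, 0.8, 2.6]
grip_width: -0.0001
```

Past the 3 mm point with no resistance, so it is entering.

>>> send_rows(
  targets=[
    [0, [0, 0, 1], [0, 0, 0]],
    [0, [0, 0, 1], [0, 0, 0]],
    [0, [0, 0, 1], [0, 0, 0]],
  ],
)

```text
t: 18.15
ee_pos: [0.5851, 0.0353, 0.0887]
ee_rot: [-180.0, -0.0, -18.5]
contact_force: [-0.6, 0.8, 2.7]
grip_width: 0.0007
```

>>> send_rows(
  targets=[
    [0, [0, 0, 1], [0, 0, 0]],
    [0, [0, 0, 1], [0, 0, 0]],
    [0, [0, 0, 0.5], [0, 0, 0]],
  ],
)

```text
t: 18.45
ee_pos: [0.5851, 0.0353, 0.0862]
ee_rot: [-180.0, -0.0, -18.5]
contact_force: [-1.0, 0.1, 2.7]
grip_width: 0.0006
```

>>> send_rows(
  targets=[
    [0, [0, 0, 0.5], [0, 0, 0]],
    [0, [0, 0, 0.3], [0, 0, 0]],
  ],
)

```text
t: 18.65
ee_pos: [0.585, 0.0353, 0.0854]
ee_rot: [180.0, 0.0, -18.5]
contact_force: [-0.2, 0.5, 3.0]
grip_width: 0.0003
```

>>> send_rows(
  targets=[
    [0, [0, 0, 0.3], [0, 0, 0]],
    [0, [0, 0, 0], [0, 0, 0]],
  ],
)

```text
t: 18.85
ee_pos: [0.5851, 0.0353, 0.0852]
ee_rot: [-180.0, -0.0, -18.5]
contact_force: [-0.2, -0.2, 0.5]
grip_width: -0.0
```

>>> send_rows(
  targets=[
    [0, [0, 0, 0.3], [0, 0, 0]],
    [0, [0, 0, 0], [0, 0, 0]],
  ],
)

```text
t: 19.05
ee_pos: [0.5851, 0.0353, 0.085]
ee_rot: [-180.0, -0.0, -18.5]
contact_force: [-1.7, -0.4, 4.2]
grip_width: -0.0001
```

>>> send_rows(
  targets=[
    [0, [0, 0, 0.2], [0, 0, 0]],
    [0, [0, 0, 0], [0, 0, 0]],
  ],
)

```text
t: 19.25
ee_pos: [0.5851, 0.0353, 0.085]
ee_rot: [-180.0, -0.0, -18.5]
contact_force: [-1.0, 0.3, 8.6]
grip_width: -0.0002
```

```bash
python3 f.py; python3 go.py "[.5852,.0352,.085]"|head -1
```

```text
19.25 s_y mm 8.12 s_x 89.76 Fy -0.02 Fx -1.06 Fz 8.55 tq [-0.03  0.39 -0.02] -0.0002
19.25 [0.58509995 0.0353175  0.08498371] [-1.79995995e+02 -1.06395281e-02 -1.84608239e+01] tool-shift mm [ 0.13  0.08 -0.02]
```

Firm end stop at 85.0 mm (8.6 N): it's home. Lifting straight off.

>>> send_rows(
  targets=[
    [0, [0, 0, -5], [0, 0, 0]],
    [0, [0, 0, -15], [0, 0, 0]],
    [0, [0, 0, -35], [0, 0, 0]],
    [0, [0, 0, -35], [0, 0, 0]],
    [0, [0, 0, -30], [0, 0, 0]],
    [0, [-10, 40, 0], [0, 0, 0]],
    [0, [-10, 40, 0], [0, 0, 0]],
    [0, [-10, 40, 0], [0, 0, 0]],
    [0, [0, 0, 0], [0, 0, 0]],
    [0, [0, 0, 0], [0, 0, 0]],
  ],
)

```text
t: 20.25
ee_pos: [0.5184, -0.0697, 0.2051]
ee_rot: [-180.0, -0.0, -18.6]
contact_force: [0.6, 0.5, 0.5]
grip_width: -0.0001
```

```bash
python3 f.py; python3 - <<'E'
from rig import imaging
from h import *
T=imaging.read_camera("top");S=imaging.read_camera("side")
bt=blobs(orange(T),(270,220,345,290));bs=blobs(orange(S),(310,230,375,280));print(bt,bs)
if bt and bs: print(tri(T,bt[0][2],S,bs[0][2]))
hs=blobs(dark(S),(368,244,396,284));print(hs)
if bs:print(plane(S,*bs[0][2],.080),plane(S,*hs[0][2],.1))
cv2.imwrite("pics/side5.png",cv2.resize(S["img"][150:350,230:450,::-1],None,fx=3,fy=3))
E
```

```text
20.25 s_y mm -112.68 s_x 59.84 Fy 0.7 Fx 0.4 Fz 0.5 tq [ 0.03 -0.01 -0.04] -0.0001
[(77, [301, 251, 10, 10], [305.51, 255.12])] [(78, [335, 252, 12, 8], [340.37, 255.64])]
(array([0.58580813, 0.03654133, 0.07952645]), np.float64(0.0010671574944274458))
[(177, [377, 250, 10, 23], [381.51, 261.37]), (3, [391, 244, 3, 1], [392.0, 244.0])]
[0.58510785 0.03726228 0.08      ] [0.49975155 0.06615129 0.1       ]
```

View pics/side5.png

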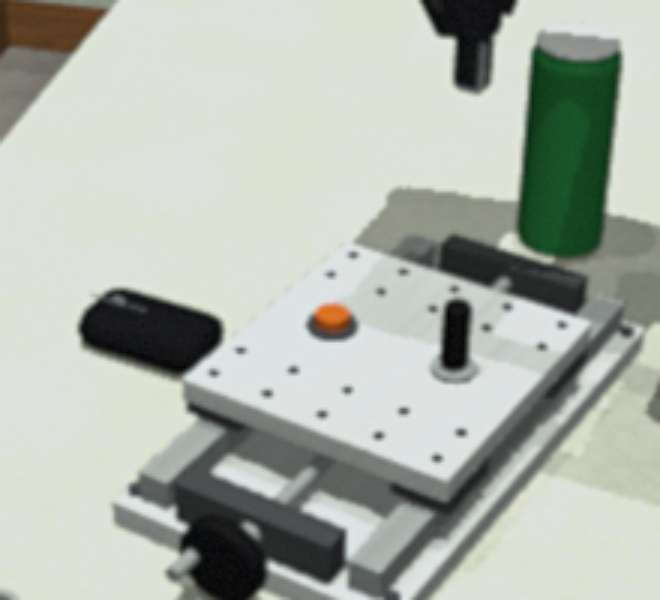

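The orange button, at zoom (333,320), now sits low on its collar. Triangulation puts it about 11 mm lower than before. The gripper is clear, and the tumbler and mouse have not moved.

```bash
python3 -c "
from rig import ctrl
print(ctrl.finish_job())"
```

```text
the job is handed in; nothing more can be done
None
```

I checked the free play, left the carriage midway, pressed the lock pin fully home and let go. The job is handed in at about 20 s; no verdict was reported.

- **Free play:** I gripped the black handle and moved towards the handwheel first. The nut pushed back at about +24.7 mm along the stage, and I held it at +27.0 mm with about 5.5 N. The other way it pushed back at about −8 mm, and I held it at −10.75 mm with about 5.1 N. Each hold was at least 0.4 s, and the highest force read along the stage was about 6.2 N. The free gap comes out at about 33 mm.
- **Mid-point:** It worked out at about 8.1 mm, and I left the carriage at 8.0 mm before letting go of the handle.
- **Lock pin:** It went down at about 2–3 N, past the 3 mm point without striking the nut. It stopped firmly at 85.0 mm above the table, with a peak of about 8.6 N.
- **Last checks:** The pictures show the button down about 11 mm and the gripper clear of everything. The tumbler and mouse look undisturbed. I kept the arm away from the spanner, but it was outside my last close-up, so I did not check it there.
- **Disagreements:**
  - Force readings varied by about 1 N. The grip also put a steady vertical load of 5–7 N on the handle, separate from the push along the stage.
  - The side camera put the carriage about 1 mm further along than the arm did, which is within its calibration.

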